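# Shift the powder extractor's gated lever into its third slot

## Task

The powder extractor on the bench is set by an upright lever in an H-shaped gate. Shift it into the third slot, the far right one marked with three pips: push it back to the crossing if it stands in one of the left slots, push it all the way across to the right, then forward (away from you) until it is fully home, without dipping into the fourth slot. Only push it with the fingertips or the outside of the fingers, never take it between them; do not ram it, leave everything around it where it is, and let go when done.

Things in the scene. Friction and masses are not known exactly. Their poses are not given: they have to be found in the camera images.
- extractor: Grey fixed box 240 mm long (x), 160 mm wide (y), 100 mm high: aluminium gate plate on the near part of its top, black grille on the far part. Origin: on the table straight under the middle of the gate; x points forward (away from the robot, along the slots), y left, z up. It reaches from 80 mm before the origin to 188 mm behind it (with hose collar). Place and yaw (up to 0.25 rad) vary.
- gate_mid (a point): The middle of the H gate at the plate's top, 100 mm above the table. Cross channel 22 mm wide (x), 53 mm long (y); four slots 17 mm wide at y = +18 and -18 mm reach 33 mm before and behind the middle. First slot far left, second near left, third far right, fourth near right; one to four raised pips at each slot's end show its number.
- slot3_end (a point): The far end of the third slot (far right), on the slot's centre line at the plate's top: 33 mm forward and 18 mm right of the gate's middle.
- lever: Lever: 12 mm steel stem in the gate with a black round upright grip, 20 mm thick (22 near the top), 75 mm long, from 118 to 193 mm from the origin. Origin: its pivot in the box, 17 mm above the table over the extractor's origin; z up along the lever. It only tilts (left-right, fore-aft), stays where it is left (no spring), and takes about 3 N at the grip. Grip's lower end is 35 mm over the plate.
- grip_mid (a point): The middle of the grip's length, on the lever's axis, 151 mm from the pivot (0.168 m above the table when upright).
- grip_top (a point): The centre of the grip's top face, on the lever's axis, 193 mm from the pivot.
- gate_across (a joint): Sideways tilt of the lever, rad: 0 in the middle, positive to the right (extractor's -y). About -0.23 in the left slots (there it starts), +0.23 in the right slots, with some 0.03 of play. The grip's middle moves about 34 mm aside from the middle to either.
- gate_along (a joint): Fore-and-aft tilt, rad: 0 at the crossing, positive forward (extractor's +x). About +0.33 fully home in the forward slots, -0.33 in the near ones. Starts anywhere from -0.31 to 0.31. The lever passes across only while this is between about -0.06 and 0.06. The grip's middle moves about 50 mm from the crossing to a slot's end.
- tin_1: Bystander: small round screw-top tin, 44 mm across, 16 mm high, standing loose on the far end of the extractor's top, left or right. Origin under its centre.
- powder_red: Bystander: small powder jar, 49 mm across, 50 mm high, standing loose on the table just left of the extractor. Origin under its centre.
- zephyr_brush: Bystander: dusting brush with black handle and white bristles, 191 mm long, 33 mm wide, 23 mm high, lying on the table beside the near right corner of the extractor. Origin under its middle.
- powder_black: Bystander: powder jar with black lid, 63 mm across, 62 mm high, on the table further left. Origin under its centre.
- loupe: Bystander: black stand loupe, 43 mm across, 32 mm high, on the table further left. Origin under its centre.
- lift_tape: Bystander: flat roll of tape, 83 mm across, 26 mm high, on the table to the right. Origin under its centre.

How it is judged:
On the way:
1. the lever has been brought across to the right at the crossing (value of joint gate_across above 0.17 rad and value of joint gate_along between -0.14 and 0.14 rad), for 0.05 s.
At the end, for the whole second after the job is handed in: The lever rests in the third (far right) slot: gate_across above 0.17 rad and gate_along above 0.27 rad (within about 9 mm of fully home at the grip), at rest (value of joint gate_along between 0.27 and 0.4 rad and value of joint gate_across between 0.17 and 0.3 rad and velocity of joint gate_across between -0.05 and 0.05 rad/s and velocity of joint gate_along between -0.05 and 0.05 rad/s); the robot touches nothing.
It fails at once if the lever is taken between the fingers instead of being pushed (horizontal distance between the grasp point and grip_top below 0.05 m and x of the grasp point in the frame of lever between -0.008 and 0.008 m and y of the grasp point in the frame of lever between -0.008 and 0.008 m and z of the grasp point in the frame of grip_top below 0.01 m and contact force between the fingers and lever above 0.5 N).
It fails at once if the lever is put into the fourth (near right) slot (value of joint gate_across above 0.15 rad and value of joint gate_along below -0.18 rad).
It fails at once if the lever is rammed (more than 50 N on it) (contact force between any of the fingers, the arm and lever above 50 N).
It fails at once if a bystander is moved by more than 25 mm or lifted (distance of any of tin_1, powder_red, zephyr_brush, powder_black, loupe, lift_tape from where it was at the start of the episode above 0.025 m).
It also fails if it takes over 58 s, if anything falls off the work surface, if the arm or the gripper's body presses on something with over 40 N, if the wrist force passes 120 N, or if a joint passes its speed limit or range.

## Robot

A 7-joint arm with a two-finger parallel gripper is mounted at the origin on a cart in front of the work surface, level with it; the furniture and walls round the work are solid. World frame = base frame: x ahead of the robot, y to its left, z up, the work surface at z = 0. Lengths are in m, angles in rad, forces in N, time in s.
With the tool pointing down it reaches from about 0.4 to 0.85 m from the base axis. Payload 10.4 kg.
Tool frame: the origin (TCP) lies between the finger pads; the fingertips stand ahead of it and the grasp point (between the pads) lies 5 mm behind it (manip.tip_extent is the z of the fingertips in the tool frame, in m); z points along the fingers, y is the line along which they close (so a half turn about z gives the same grasp; the last joint's range is limited). The gripper opens to 85 mm and grips with 20 to 120 N. Pads are 22 mm wide; open, the fingers measure 114 mm over their backs; the gripper's body (76 mm by 85 mm) begins 54 mm behind the grasp point. The pads swing forward as they close: fully open they stand 13 mm farther back than shut.
Start: joints at [1.116, 0.332, -0.065, 1.46, 0.022, 1.35, -0.088], TCP at [0.262, -0.568, 0.245] pointing down, gripper open.
Joint ranges: [-2.6, 2.6], [-0.5, 2.12], [-1.47, 1.34], [0.16, 2.42], [-1.27, 4.41], [0.06, 2.06], [-2.6, 2.6]. Speed limits (rad/s): [2.22, 2.22, 2.79, 2.79, 3.14, 3.14, 3.14].

## Interface

Orientations are given as a unit quaternion [x, y, z, w].
In Python, from workcell import status, viewer, manip gives the robot as it stands.
- The arm moves only by the tool play_rows, never from a script. Its argument "plan" is one flat list of numbers, 7 for each row, row after row: the turn, a rotation vector about the tool's x, y, z in degrees, then the shift along the tool's x, y, z in m, then the opening, from 0 (shut) to 1 (fully open). In form: [ax, ay, az, dx, dy, dz, grip, ax, ay, az, dx, dy, dz, grip, ...]. A call has 1 to 20 rows; each row is the pose to reach, as a shift and turn from the pose commanded when the call began, along the tool's axes at that moment; what a row does not reach only later rows make up. A row lasts 1/8 s, in which the tool goes at most 62.5 mm and 10.7 degrees, less where a joint would pass 70% of its speed; a pose out of reach is approached as far as the arm can. A call with a gripper value outside its range is refused whole. The fingers move at their own pace and stop on an object; "squeeze" is the grip in N (left out, the last holds). Time passes only in rows, so rows that repeat a pose let the fingers close. It gives the time, the measured TCP pose, the force, the opening and the grip force at its end, in the units of the state.
- status.get_obs(): the state, without advancing time (a new reading comes with each control period).
- viewer.camera(name): name is "scene" or "top" or "wrist"; returns the picture (400x640x3 uint8, red, green, blue); there is no depth.
- viewer.camera_model(name): a dict with "fx", "fy", "cx", "cy" (pixels), "R" (3x3) and "t" (3): a world point X has camera coordinates R X + t. Camera axes: x right, y down, z forward; pixel columns grow to the right and rows downward; lengths in m; the calibration is good to about 2 mm. The wrist camera is an equidistant fisheye: a pixel r from the principal point sees the ray r / f radians off the axis. A picture is of the moment at which its call begins: read the wrist's pose just before it. camera_model takes no time and is no camera call; for the wrist camera it gives the pose at the moment of the call.
- manip.hand_in(): hands the job in; it is judged then, once.
The state is a dict: "clock": time; "joint_pos": joint angles; "joint_velocities": joint speeds; "tau": joint torques, N m; "position": TCP position; "ee_rot": TCP orientation; "ft_force": force on the tool from outside, world axes, zero at the start; "torque": the same for the moment, N m; "grip_width": opening from 0.0 (shut) to 1.0 (fully open); "grasp_force": force on a finger pad.
Only numpy, scipy, OpenCV 4.12 (cv2) and the standard library are available. Lean on these libraries where they do the work, as an engineer would, in place of code of your own. Each camera call takes 0.05 s, during which the arm holds its last target. There are 200 camera calls.

## Working session

There is one attempt and no reset: what is moved stays moved. The work goes in short steps, Python scripts to look and compute and a tool call to move; the robot and the scene stay as the last step left them, time stands still between calls to the robot, and variables do not carry over. Pictures are saved under pics/ and viewed, at most 10 in all, crops included, and the job is handed in when it is done.

Besides the shell and the picture viewer there is one more tool, called after ">>>" by a JSON object that holds its "fn" and its "kwargs", one argument or row to a line. play_rows: Moves the arm, as the interface text tells. Its arguments: {"type":"object","properties":{"plan":{"type":"array","items":{"type":"number"}},"squeeze":{"type":"number"}},"required":["plan"]}

```bash
mkdir -p pics; ls
python3 - <<'E'
from workcell import status, viewer, manip
import cv2
o=status.get_obs(); print(o['position'],o['ee_rot'],o['ft_force'],o['grip_width'],manip.tip_extent,o['clock'])
for n in ('scene','top'):
    cv2.imwrite(f'pics/{n}0.png',viewer.camera(n)[:,:,::-1]); print(viewer.camera_model(n))
E
```

```text
pics
[ 0.26144576 -0.56731569  0.24454493] [ 9.76777128e-01  2.14256842e-01 -1.65875028e-04 -6.48929800e-04] [-0.14883999 -0.71960098 -0.64078043] 0.9948246078050722 0.014 0.0
{'fx': 463.11221364266294, 'fy': 463.11221364266294, 'cx': 327.38169273455964, 'cy': 193.60823099667113, 'R': array([[-0.79502819, -0.60656614,  0.0027741 ],
       [-0.44836286,  0.5845781 , -0.67619464],
       [ 0.40853509, -0.5388376 , -0.7367178 ]]), 't': array([0.41328538, 0.38533384, 1.08923046])}
{'fx': 464.89307572061034, 'fy': 464.89307572061034, 'cx': 315.4700349323489, 'cy': 195.20954995460514, 'R': array([[-0.05633499, -0.99840422,  0.00392262],
       [-0.97668671,  0.05429358, -0.20769032],
       [ 0.20714592, -0.0155314 , -0.97818676]]), 't': array([-0.02508468,  0.59181146,  1.49935968])}
```

View pics/scene0.png

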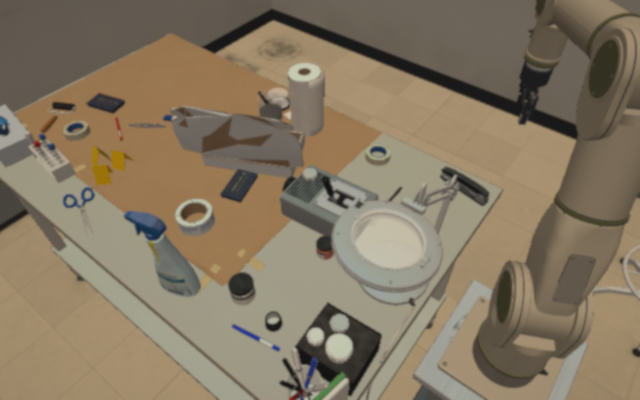

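View pics/top0.png

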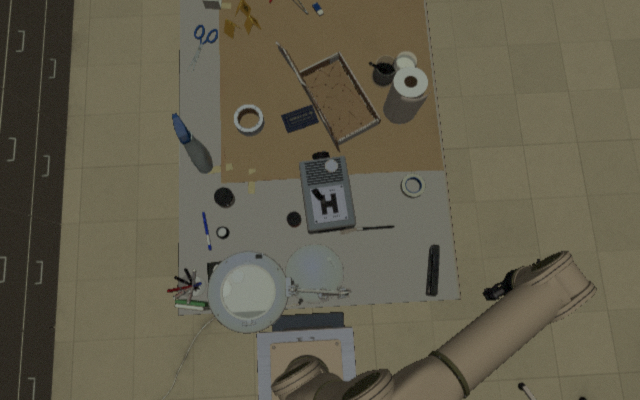

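The scene view shows the extractor near (330,200) with a ring lamp in front of it. In the top view the gate's H is at about (328,204), with the lever leaning far-left at about (318,194). I'll enlarge both.

Run:
```python
import cv2,numpy as np
a=cv2.imread('pics/top0.png')[145:240,285:370]; b=cv2.imread('pics/scene0.png')[150:250,270:390]
a=cv2.resize(a,None,fx=5,fy=5,interpolation=cv2.INTER_CUBIC); b=cv2.resize(b,(375,312),interpolation=cv2.INTER_CUBIC)
c=np.zeros((475,800,3),np.uint8); c[:,:425]=a; c[:312,425:]=b; cv2.imwrite('pics/crop.png',c)
```

```text
(no output)
```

View pics/crop.png

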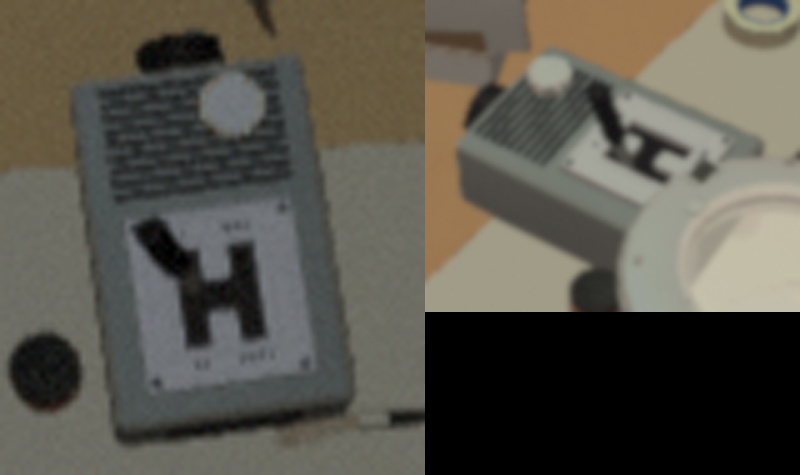

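The crop shows the lever in the first (far left) slot, with its grip top near crop (148,230). The H middle is near crop (220,294), and the tin sits far right at (232,103). Next I'll compute positions, including the lamp's.

```bash
cat > h.py <<'E'
import numpy as np
from workcell import status, viewer, manip
def ray(n,p):
    m=viewer.camera_model(n);R,t=m['R'],m['t']
    d=R.T@np.array([(p[0]-m['cx'])/m['fx'],(p[1]-m['cy'])/m['fy'],1]);return -R.T@t,d/np.linalg.norm(d)
def onz(n,p,z):
    c,d=ray(n,p);return c+d*(z-c[2])/d[2]
def tri(p,q):
    c1,d1=ray('top',p);c2,d2=ray('scene',q)
    s=np.linalg.lstsq(np.c_[d1,-d2],c2-c1,rcond=None)[0]
    a,b=c1+d1*s[0],c2+d2*s[1];return (a+b)/2,np.linalg.norm(a-b)
T=lambda x,y:(285+x/5-.4,145+y/5-.4)
E
python3 - <<'E'
from h import *
np.set_printoptions(precision=4,suppress=True)
P=lambda x,y,z=.1:onz('top',T(x,y),z)
mid=P(219.5,295);print('mid',mid)
for a,b in [((254,340),(241,243)),((150,393),(125,218)),((317,370),(295,200)),((115,440),(75,88)),((352,402),(300,58))]:
    d=P(*b)-P(*a);print('yaw',np.arctan2(d[1],d[0]),np.linalg.norm(d))
d=P(150,393)-P(317,370);print('yawacross',np.arctan2(-d[0],d[1]))
c=sum(P(*q) for q in [(150,393),(125,218),(317,370),(295,200)])/4;print('plate c',c)
print('top of grip',P(148,230,.2), 'tri', tri(T(148,230),(270+(598-425)/3.125,150+88/3.125)))
print('lamp ring c',tri((250,290),(387,247)))
print('lamp head low edge ', tri((288,292),(437,215)), 'paper', tri((411,82),(304,72)))
for p in [(345,292),(320,292),(315,270)]:
  for z in (0,.2,.3): print(p,z,onz('top',p,z))
print('tin',P(232,103,.116))
E
```

```text
mid [ 0.5512 -0.0984  0.1   ]
yaw 0.06628401869369052 0.06500651719156718
yaw 0.08462213212682909 0.11724791609404082
yaw 0.056601531866259484 0.11395001416071714
yaw 0.05968359720993657 0.23689172779737674
yaw 0.07514515249967049 0.23348556981932733
yawacross 0.08235224349986521
plate c [ 0.5514 -0.0999  0.1   ]
top of grip [ 0.5749 -0.0529  0.2   ] tri (array([ 0.5715, -0.0539,  0.2046]), np.float64(0.0052433144522824856))
lamp ring c (array([0.2826, 0.1308, 0.3469]), np.float64(0.0059259271667827015))
lamp head low edge  (array([0.2555, 0.0262, 0.3698]), np.float64(0.03946427242181534)) paper (array([ 0.9045, -0.3785,  0.2244]), np.float64(3.294381992745544e-06))
(345, 292) 0 [ 0.2664 -0.1392  0.    ]
(345, 292) 0.2 [ 0.2663 -0.1259  0.2   ]
(345, 292) 0.3 [ 0.2663 -0.1193  0.3   ]
(320, 292) 0 [ 0.2711 -0.0556  0.    ]
(320, 292) 0.2 [ 0.2704 -0.0529  0.2   ]
(320, 292) 0.3 [ 0.2701 -0.0515  0.3   ]
(315, 270) 0 [ 0.3447 -0.043   0.    ]
(315, 270) 0.2 [ 0.3348 -0.0418  0.2   ]
(315, 270) 0.3 [ 0.3299 -0.0413  0.3   ]
tin [ 0.6759 -0.1139  0.116 ]
```

>>> {"fn": "play_rows", "kwargs": {
  "plan": [0,0,0,0,0,-0.05,0,0,0,4,0.05,-0.016,-0.1,0,0,0,8,0.1,-0.032,-0.115,0,0,0,12,0.15,-0.049,-0.115,0,0,0,16,0.2,-0.065,-0.115,0,0,0,20.6,0.25,-0.081,-0.115,0,0,0,20.6,0.3,-0.098,-0.115,0,0,0,20.6,0.35,-0.114,-0.115,0,0,0,20.6,0.374,-0.122,-0.115,0,0,0,20.6,0.374,-0.122,-0.115,0,0,0,20.6,0.374,-0.122,-0.115,0],
  "squeeze": 20
}}

```text
clock: 1.48
position: [0.5495, -0.3014, 0.3601]
ee_rot: [0.999, 0.035, -0.0, 0.0]
ft_force: [0.3, -0.3, -0.3]
grip_width: 0.001
grasp_force: 0.0
```

```bash
cat >> h.py <<'E'
from scipy.spatial.transform import Rotation as Ro
np.set_printoptions(precision=4,suppress=True)
MID=np.array([.551,-.099,0]); E3=Ro.from_euler('z',.072).as_matrix()
def where():
    o=status.get_obs(); R=Ro.from_quat(o['ee_rot']).as_matrix()
    print('t',o['clock'],'ext frame',E3.T@(o['position']-MID),'tool in ext\n',E3.T@R,'\nF ext',E3.T@o['ft_force'],'w',o['grip_width']); return o['position'],R
def need(x,y,z):
    p,R=where(); print('need tool',R.T@(MID+E3@np.array([x,y,z])-p))
E
python3 - <<'E'
from h import *
import cv2
need(.06,.036,.30)
a=viewer.camera('scene');b=viewer.camera('top')
cv2.imwrite('pics/w1.png',np.hstack([cv2.resize(q,(400,250)) for q in (a[:,:,::-1],b[:,:,::-1])]))
E
```

```text
t 1.475 ext frame [-0.0161 -0.2017  0.3601] tool in ext
 [[ 1.     -0.001  -0.0008]
 [-0.001  -1.     -0.0004]
 [-0.0008  0.0004 -1.    ]] 
F ext [ 0.2629 -0.2883 -0.3254] w 0.0013500213172819766
need tool [ 0.0759 -0.2378  0.0599]
```

View pics/w1.png

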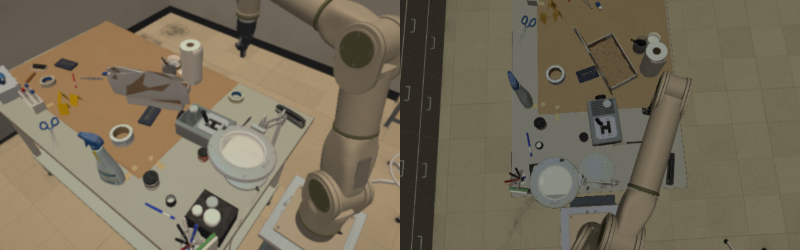

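The picture shows the arm up high, well clear of the lamp. The lever hasn't moved. Next I go above the far side of the lever.

>>> {"fn": "play_rows", "kwargs": {
  "plan": [0,0,0,0.02,-0.05,0,0,0,0,0,0.04,-0.1,0.01,0,0,0,0,0.055,-0.15,0.03,0,0,0,0,0.07,-0.2,0.05,0,0,0,0,0.076,-0.238,0.06,0,0,0,0,0.076,-0.238,0.06,0,0,0,0,0.076,-0.238,0.06,0]
}}

```text
clock: 2.45
position: [0.6087, -0.0592, 0.3006]
ee_rot: [0.999, 0.035, 0.0, 0.0]
ft_force: [0.4, -0.6, 0.3]
grip_width: 0.001
grasp_force: 0.0
```

Run:
```python
from h import *
import cv2
need(.06,.036,.175)
a=viewer.camera('wrist');b=viewer.camera('scene')[100:250,250:450]
cv2.imwrite('pics/w2.png',np.hstack([cv2.resize(q,(400,h))if 0 else cv2.resize(q,(400,280)) for q,h in ((a[:,:,::-1],0),(b[:,:,::-1],0))]))
```

```text
t 2.45 ext frame [0.0604 0.0356 0.3006] tool in ext
 [[ 1.     -0.0017  0.0003]
 [-0.0017 -1.     -0.001 ]
 [ 0.0003  0.001  -1.    ]] 
F ext [ 0.3877 -0.5888  0.2941] w 0.0011584005661816822
need tool [-0.0004 -0.0006  0.1256]
```

View pics/w2.png

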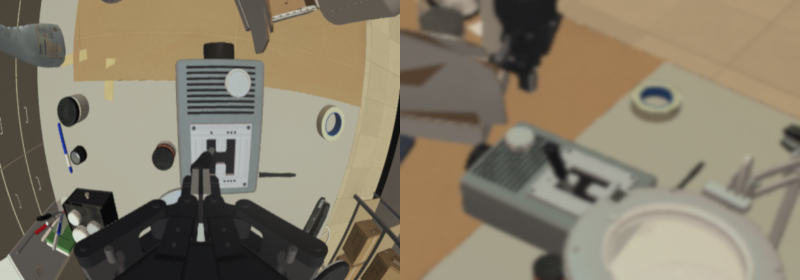

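```bash
cat >> h.py <<'E'
def pw(X):
    m=viewer.camera_model('wrist');c=m['R']@X+m['t'];th=np.arctan2(np.hypot(c[0],c[1]),c[2]);u=c[:2]/np.hypot(c[0],c[1])
    return np.array([m['cx'],m['cy']])+m['fx']*th*u
def lev(al,ac,r):  # point on lever axis, ext frame approx
    d=np.array([np.tan(al),-np.tan(ac),1]);return MID+E3@(np.array([0,0,.017])+r*d/np.linalg.norm(d))
E
python3 - <<'E'
from h import *
import cv2
a=viewer.camera('wrist')[:,:,::-1].copy()
m=viewer.camera_model('wrist');print(-m['R'].T@m['t'])
for n,X in dict(top=lev(.13,-.23,.193),bot=lev(.13,-.23,.118),mid=MID+[0,0,.1],tip=status.get_obs()['position']-[0,0,.014],s3=MID+E3@np.array([.033,-.018,.1])).items(): 
    p=pw(X);print(n,p)
c=a[180:320,240:440]
cv2.imwrite('pics/w3.png',cv2.resize(c,None,fx=4,fy=4,interpolation=cv2.INTER_CUBIC))
E
```

```text
[ 0.6874 -0.0527  0.4304]
top [311.7652 245.6344]
bot [329.8552 222.3636]
mid [351.9479 223.8294]
tip [322.5106 255.8653]
s3 [368.6483 196.7167]
```

View pics/w3.png

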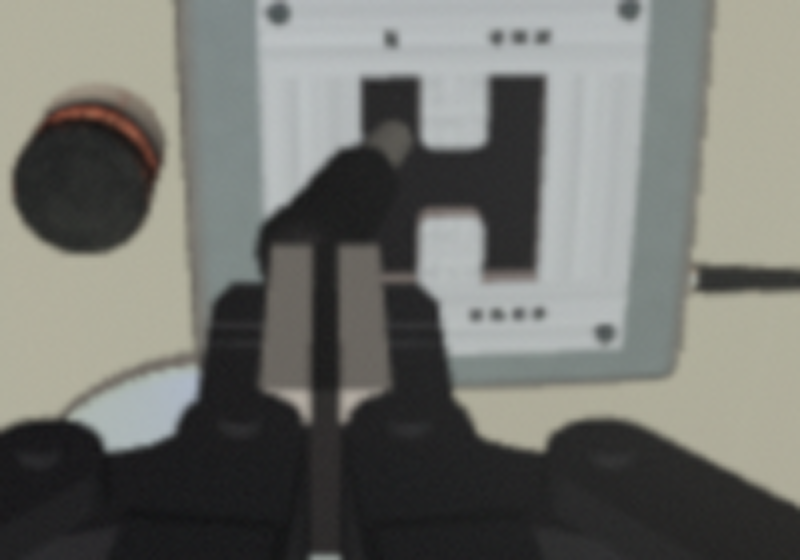

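The wrist view agrees with the calibration: the H middle is at (353,225) against a predicted (352,224). The lever's along tilt is about 0.15. I'll descend just beyond it and pull it back to the crossing.

>>> {"fn": "play_rows", "kwargs": {
  "plan": [0,0,0,0.008,0,0,0,0,0,0,0.008,0,0.03,0,0,0,0,0.008,0,0.06,0,0,0,0,0.008,0,0.09,0,0,0,0,0.008,0,0.125,0,0,0,0,0.008,0,0.125,0,0,0,0,0.003,0,0.125,0,0,0,0,-0.002,0,0.125,0,0,0,0,-0.007,0,0.125,0,0,0,0,-0.012,0,0.125,0,0,0,0,-0.017,0,0.125,0,0,0,0,-0.022,0,0.125,0,0,0,0,-0.027,0,0.125,0,0,0,0,-0.032,0,0.125,0,0,0,0,-0.036,0,0.125,0,0,0,0,-0.039,0,0.125,0,0,0,0,-0.039,0,0.125,0]
}}

```text
clock: 4.72
position: [0.5695, -0.0604, 0.1752]
ee_rot: [0.999, 0.036, -0.0, 0.0]
ft_force: [0.8, 0.1, 0.3]
grip_width: -0.002
grasp_force: 0.5
```

Run:
```python
from h import *
import cv2
where()
a=viewer.camera('wrist')[:,:,::-1].copy()
for al in (-.06,0,.06): print(al,pw(lev(al,-.23,.118)),pw(MID+E3@np.array([.083*np.tan(al),.018,.1])))
print(pw(MID+[0,0,.1]))
b=viewer.camera('scene')[140:240,270:390,::-1]
cv2.imwrite('pics/w4.png',np.hstack([cv2.resize(a[140:340,230:450],(440,400)),cv2.resize(b,(360,400),interpolation=cv2.INTER_CUBIC)]))
```

```text
t 4.725 ext frame [0.0212 0.0372 0.1752] tool in ext
 [[ 1.      0.0002 -0.0006]
 [ 0.0002 -1.     -0.0002]
 [-0.0006  0.0002 -1.    ]] 
F ext [0.8074 0.0475 0.3021] w -0.001620642712418206
-0.06 [338.019 271.71 ] [347.8147 246.9837]
0 [338.2316 262.8005] [348.0533 240.974 ]
0.06 [338.5534 253.2677] [348.2891 234.8482]
[372.1815 240.6773]
```

View pics/w4.png

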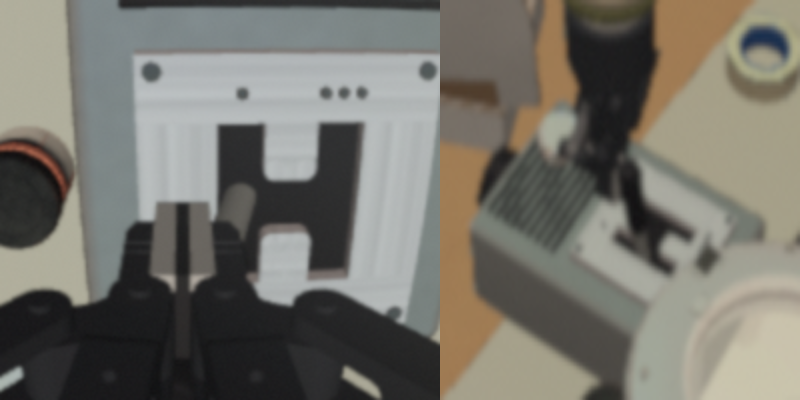

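The stem sits at (350,239), so the lever is at the crossing with along about 0. Next I go round to its left side and push it right.

>>> {"fn": "play_rows", "kwargs": {
  "plan": [0,0,0,0.016,0,0,0,0,0,0,0.016,-0.025,0,0,0,0,0,0.016,-0.053,0,0,0,0,0,0.016,-0.053,0,0,0,0,0,-0.005,-0.053,0,0,0,0,0,-0.021,-0.053,0,0,0,0,0,-0.021,-0.053,0,0,0,0,0,-0.021,-0.045,0,0,0,0,0,-0.021,-0.038,0,0,0,0,0,-0.021,-0.031,0,0,0,0,0,-0.021,-0.024,0,0,0,0,0,-0.021,-0.017,0,0,0,0,0,-0.021,-0.01,0,0,0,0,0,-0.021,-0.003,0,0,0,0,0,-0.021,0.004,0,0,0,0,0,-0.021,0.011,0,0,0,0,0,-0.021,0.018,0,0,0,0,0,-0.021,0.025,0,0,0,0,0,-0.021,0.03,0,0,0,0,0,-0.021,0.03,0,0]
}}

```text
clock: 7.32
position: [0.555, -0.0931, 0.1801]
ee_rot: [0.999, 0.036, 0.005, 0.001]
ft_force: [2.2, -1.5, 23.9]
grip_width: -0.003
grasp_force: 10.0
```

Run:
```python
from h import *
need(0,-.012,.175)
```

```text
t 7.325 ext frame [0.0044 0.0056 0.1801] tool in ext
 [[ 0.9999 -0.0004  0.0102]
 [-0.0004 -1.     -0.0032]
 [ 0.0102  0.0032 -0.9999]] 
F ext [ 2.0782 -1.6131 23.9171] w -0.0033523293810185256
need tool [-0.0045  0.0176  0.0051]
```

Run:
```python
from h import *
import cv2
a=viewer.camera('wrist')[:,:,::-1].copy()
print(pw(MID+[0,0,.1]))
b=viewer.camera('scene')[140:240,270:390,::-1]
cv2.imwrite('pics/w5.png',np.hstack([cv2.resize(a[140:340,230:450],(440,400)),cv2.resize(b,(360,400),interpolation=cv2.INTER_CUBIC)]))
```

```text
[329.2391 218.4311]
```

View pics/w5.png

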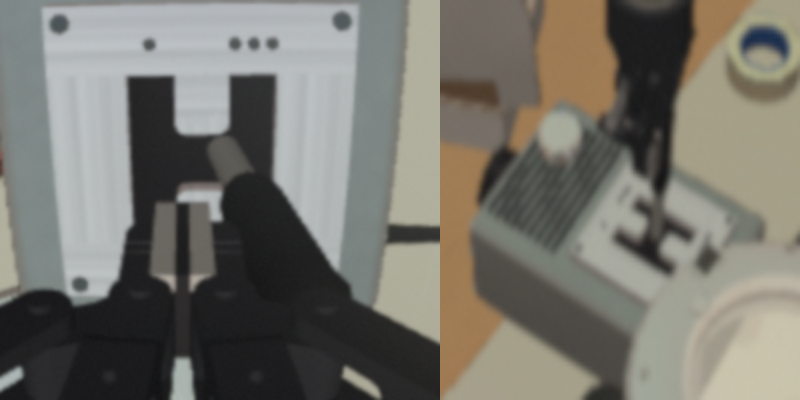

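The lever is partway across and the finger knuckles are bearing on its top. I'll back off, raise the tool about 22 mm, and push with the fingertips only.

>>> {"fn": "play_rows", "kwargs": {
  "plan": [0,0,0,0,-0.006,0,0,0,0,0,0,-0.012,-0.004,0,0,0,0,0,-0.012,-0.022,0,0,0,0,0,-0.012,-0.022,0,0,0,0,0,-0.006,-0.022,0,0,0,0,0,-0.001,-0.022,0,0,0,0,0,0.004,-0.022,0,0,0,0,0,0.009,-0.022,0,0,0,0,0,0.014,-0.022,0,0,0,0,0,0.019,-0.022,0,0,0,0,0,0.022,-0.022,0,0,0,0,0,0.022,-0.022,0]
}}

```text
clock: 8.93
position: [0.5528, -0.1142, 0.1974]
ee_rot: [0.999, 0.036, 0.0, 0.0]
ft_force: [0.3, 1.0, 0.4]
grip_width: 0.003
grasp_force: 0.2
```

Run:
```python
from h import *
import cv2
where()
a=viewer.camera('wrist')[:,:,::-1].copy()
for al in (-.06,0,.06): print(al,pw(MID+E3@np.array([.083*np.tan(al),-.018,.1])))
b=viewer.camera('scene')[140:240,270:390,::-1]
cv2.imwrite('pics/w6.png',np.hstack([cv2.resize(a[140:340,230:450],(440,400)),cv2.resize(b,(360,400),interpolation=cv2.INTER_CUBIC)]))
```

```text
t 8.925 ext frame [ 0.0007 -0.0152  0.1974] tool in ext
 [[ 1.     -0.0002  0.0002]
 [-0.0002 -1.     -0.0005]
 [ 0.0002  0.0005 -1.    ]] 
F ext [0.3685 0.9685 0.447 ] w 0.003387497545359746
-0.06 [325.3495 210.7666]
0 [325.3801 204.7582]
0.06 [325.41  198.667]
```

View pics/w6.png

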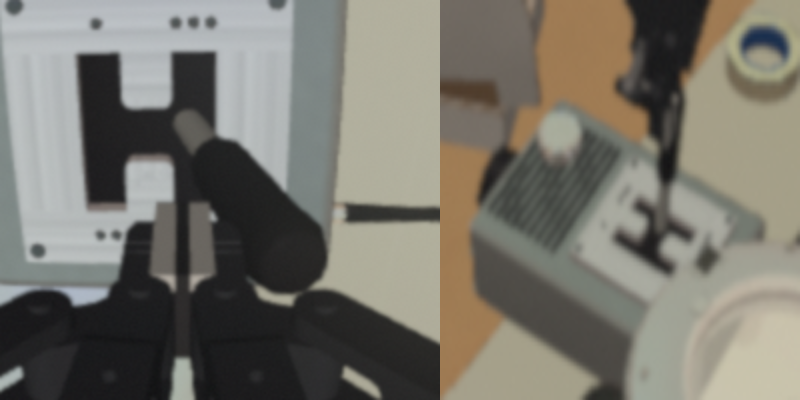

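The stem is just inside the right slot at about 0.18. I'll push a little further.

>>> {"fn": "play_rows", "kwargs": {
  "plan": [0,0,0,0,0.003,0,0,0,0,0,0,0.006,0,0,0,0,0,0,0.008,0,0,0,0,0,0,0.008,0,0]
}}

```text
clock: 9.52
position: [0.5533, -0.1215, 0.1972]
ee_rot: [0.999, 0.036, -0.0, -0.0]
ft_force: [-0.3, 2.6, -1.8]
grip_width: 0.0
grasp_force: 1.4
```

>>> {"fn": "play_rows", "kwargs": {
  "plan": [0,0,0,0,0.002,0,0,0,0,0,0,0.004,0,0,0,0,0,0,0.004,0,0]
}}

```text
clock: 9.9
position: [0.5534, -0.1232, 0.197]
ee_rot: [0.999, 0.037, -0.0, -0.001]
ft_force: [-0.4, 10.2, -2.4]
grip_width: 0.003
grasp_force: 4.9
```

Run:
```python
from h import *
import cv2
where()
a=viewer.camera('wrist')[:,:,::-1].copy()
for ac in (.17,.23): print(ac,pw(MID+E3@np.array([0,-.083*np.tan(ac),.1])))
cv2.imwrite('pics/w7.png',cv2.resize(a[140:340,230:450],(660,600),interpolation=cv2.INTER_CUBIC))
```

```text
t 9.9 ext frame [ 0.0007 -0.0243  0.197 ] tool in ext
 [[ 1.      0.0026 -0.0009]
 [ 0.0026 -1.      0.0029]
 [-0.0009 -0.0029 -1.    ]] 
F ext [ 0.3241 10.2399 -2.4334] w 0.003417781300556894
0.17 [309.3084 204.7414]
0.23 [315.9892 204.7658]
```

View pics/w7.png

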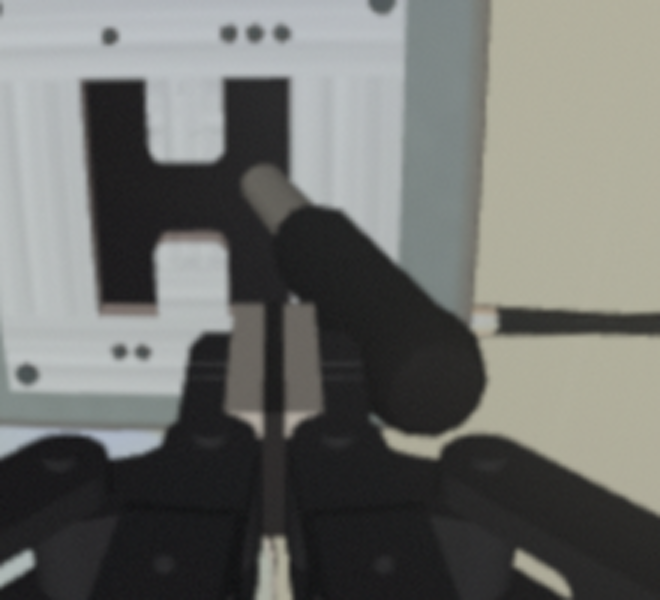

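The lever is fully right against the wall (10 N). Next I go round to its near side and push forward.

>>> {"fn": "play_rows", "kwargs": {
  "plan": [0,0,0,0,-0.012,0,0,0,0,0,0,-0.014,0,0,0,0,0,-0.025,-0.014,0,0,0,0,0,-0.055,-0.014,0,0,0,0,0,-0.055,-0.014,0.01,0,0,0,0,-0.055,0.011,0.015,0,0,0,0,-0.055,0.011,0.015,0,0,0,0,-0.045,0.011,0.015,0,0,0,0,-0.037,0.011,0.015,0,0,0,0,-0.03,0.011,0.015,0,0,0,0,-0.023,0.011,0.015,0,0,0,0,-0.016,0.011,0.015,0,0,0,0,-0.009,0.011,0.015,0,0,0,0,-0.002,0.011,0.015,0,0,0,0,0.004,0.011,0.015,0,0,0,0,0.01,0.011,0.015,0,0,0,0,0.016,0.011,0.015,0,0,0,0,0.016,0.011,0.015,0]
}}

```text
clock: 12.2
position: [0.5705, -0.1352, 0.1819]
ee_rot: [0.999, 0.036, -0.0, -0.0]
ft_force: [-0.4, 0.8, 0.5]
grip_width: 0.002
grasp_force: 0.3
```

Run:
```python
from h import *
import cv2
where()
a=viewer.camera('wrist')[:,:,::-1].copy()
for al in (0,.27,.33): print(al,pw(MID+E3@np.array([.083*np.tan(al),-.018,.1])))
cv2.imwrite('pics/w8.png',cv2.resize(a[140:340,230:450],(660,600),interpolation=cv2.INTER_CUBIC))
```

```text
t 12.2 ext frame [ 0.0168 -0.0375  0.1819] tool in ext
 [[ 1.      0.0005 -0.0006]
 [ 0.0005 -1.      0.0004]
 [-0.0006 -0.0004 -1.    ]] 
F ext [-0.3651  0.8321  0.4783] w 0.0018062535267787726
0 [295.716  231.7705]
0.27 [294.8397 202.8655]
0.33 [294.6458 195.6927]
```

View pics/w8.png

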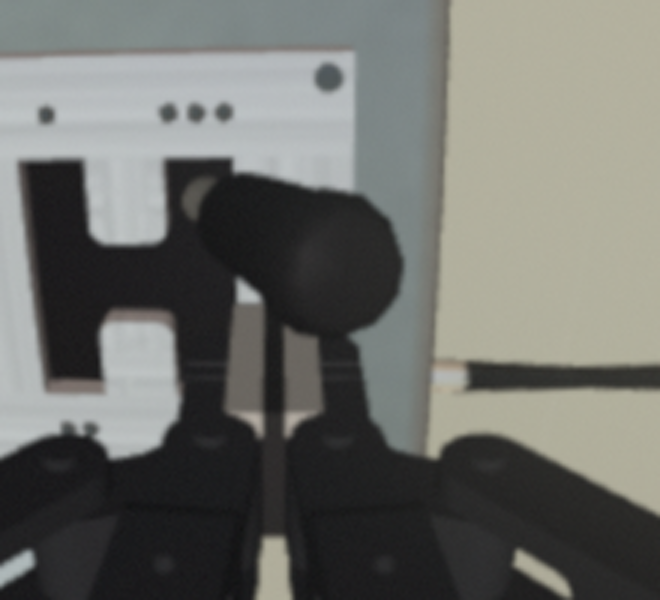

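The stem is in the third slot at about 0.24, so I keep pushing until it's home.

>>> {"fn": "play_rows", "kwargs": {
  "plan": [0,0,0,0.004,0,0,0,0,0,0,0.008,0,0,0,0,0,0,0.011,0,0,0,0,0,0,0.013,0,0,0,0,0,0,0.013,0,0,0]
}}

```text
clock: 12.88
position: [0.5822, -0.1345, 0.1816]
ee_rot: [0.999, 0.036, -0.002, -0.0]
ft_force: [-6.6, 1.2, -1.3]
grip_width: 0.001
grasp_force: 2.8
```

>>> {"fn": "play_rows", "kwargs": {
  "plan": [0,0,0,0.002,0,0,0,0,0,0,0.003,0,0,0,0,0,0,0.003,0,0,0]
}}

```text
clock: 13.25
position: [0.5835, -0.1344, 0.1812]
ee_rot: [0.999, 0.036, -0.003, -0.0]
ft_force: [-14.5, 1.5, 1.5]
grip_width: -0.001
grasp_force: 7.2
```

The force has risen to 14.5 N with almost no further travel, so it's home. Back off and check.

>>> {"fn": "play_rows", "kwargs": {
  "plan": [0,0,0,-0.01,0,0,0,0,0,0,-0.03,0,0,0,0,0,0,-0.05,0,0,0,0,0,0,-0.06,0,-0.05,0,0,0,0,-0.06,0,-0.1,0,0,0,0,-0.06,0,-0.12,0,0,0,0,-0.06,0,-0.12,0]
}}

```text
clock: 14.12
position: [0.5275, -0.1388, 0.3044]
ee_rot: [0.999, 0.036, 0.002, 0.001]
ft_force: [-0.1, 0.4, -0.5]
grip_width: 0.0
grasp_force: 0.0
```

Run:
```python
from h import *
import cv2
where()
a=viewer.camera('wrist')[:,:,::-1].copy()
for al in (.27,.33): print(al,pw(MID+E3@np.array([.083*np.tan(al),-.018,.1])),pw(lev(al,.24,.193)))
cv2.imwrite('pics/w9.png',cv2.resize(a[120:320,230:450],(660,600),interpolation=cv2.INTER_CUBIC))
```

```text
t 14.125 ext frame [-0.0263 -0.038   0.3044] tool in ext
 [[ 1.      0.0001  0.0049]
 [ 0.0001 -1.     -0.0018]
 [ 0.0049  0.0018 -1.    ]] 
F ext [-0.0743  0.4112 -0.468 ] w 0.0001378508989220353
0.27 [302.7809 127.6375] [330.4442 103.0363]
0.33 [302.7367 122.5907] [329.3279  88.9067]
```

View pics/w9.png

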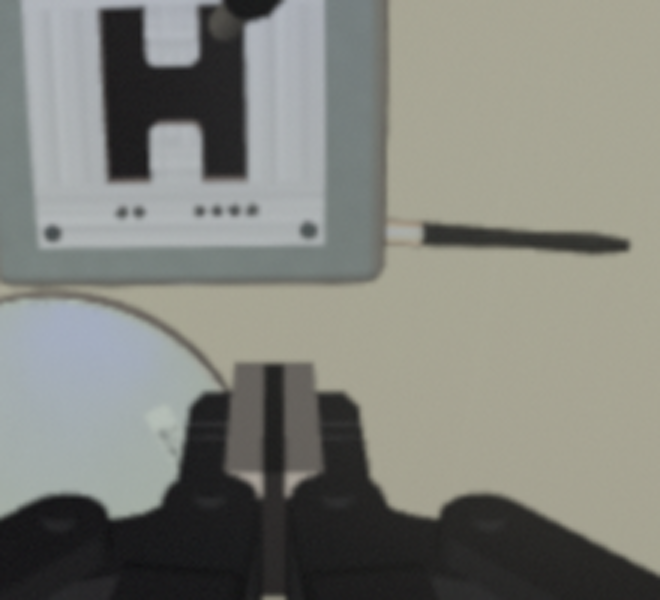

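I've now viewed 12 pictures, which is over the limit of 10, so I won't open any more and will check the final tilt numerically. The stem is in the third slot near its end.

Run:
```python
from h import *
import cv2
g=cv2.cvtColor(viewer.camera('wrist'),cv2.COLOR_RGB2GRAY)
for r in range(70,140,3): print(r,''.join('#' if v<45 else '+' if v<90 else '.' for v in g[r,285:355]))
for al in (.24,.27,.30,.33,.36):
    q=[pw(lev(al,.24,.193)+E3@np.array([d*np.cos(al),0,-d*np.sin(al)])) for d in (.011,-.011)]
    print(al,'top far/near edge',*q,'stem',pw(lev(al,.24,.086)))
print('slot end',pw(MID+E3@np.array([.033,-.018,.1])),'near4',pw(MID+E3@np.array([-.033,-.018,.1])))
```

```text
70 ......................................................................
73 ###########################+##++++++++++++++++++++++++++++............
76 ......................................................................
79 .....................++++++++++++++++++++++++++++++++++++.............
82 #######++#++++++++++++++++++++++++++++++++++###++++++++++.............
85 ....................................+++++#########++..................
88 .................................++##################++...............
91 ................................+#######################+.............
94 ..............................++########################++............
97 .............................+##########################++............
100 ...........................+############################+.............
103 .........................+#############################++.............
106 .......................+############################++................
109 ..................++++#########################+......................
112 ...................+########################++..........
[... 483 characters left out ...]
###########+............................................
136 ............+############+............................................
139 ...........+#############+............................................
0.24 top far/near edge [331.1441  95.3111] [331.2555 123.9922] stem [304.8114 129.6413]
0.27 top far/near edge [330.6519  88.2877] [330.801  116.4522] stem [304.6844 127.3477]
0.3 top far/near edge [330.1044  81.4478] [330.2849 108.9915] stem [304.5456 125.07  ]
0.33 top far/near edge [329.5045  74.8114] [329.7095 101.6388] stem [304.3954 122.8116]
0.36 top far/near edge [328.8556  68.3959] [329.0776  94.4215] stem [304.2338 120.576 ]
slot end [302.8613 117.6384] near4 [303.5476 177.6228]
```

The grip top spans rows 82–108. After the 3 px offset seen at the slot ends, that gives along about 0.31–0.32 and across about 0.24, so the lever is home.

```bash
python3 -c "
from workcell import manip
print(manip.hand_in())"
```

```text
the job is handed in; nothing more can be done
None
```

The lever is in the third slot by my measurements (across about 0.24 rad, along about 0.31–0.32 rad) and the arm has let go. I've handed the job in but saw no verdict; partway across, the finger knuckles pressed on the lever with about 24 N before I raised the tool, and I viewed 12 pictures against the limit of 10.

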